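# Unclip the clamping studs and sort them by length

### The arm

A 6-joint arm with a two-finger parallel gripper is mounted at the origin on the work surface. World frame = base frame: x ahead of the robot, y to its left, z up, the work surface at z = 0. Lengths are in m, angles in rad, forces in N, time in s.
With the tool pointing down it reaches from about 0.2 to 0.875 m from the base axis. Payload 3.4 kg.
Tool frame: the origin (TCP) lies between the finger pads; the fingertips stand 25 mm ahead of it and the grasp point (between the pads) lies 6 mm ahead of it (r.nose_length is the z of the fingertips in the tool frame, in m); z points along the fingers, x is the direction in which the jaws open and shut, and the axes are right-handed (so a half turn about z gives the same grasp; the last joint's range is limited). The gripper opens to 94 mm and grips with 3 to 60 N. Pads are 16 mm wide; open, the fingers measure 119 mm over their backs; the gripper's body (75 mm by 177 mm) begins 78 mm behind the grasp point.
Start: joints at [-1.44, 0.276, 1.505, -0, 1.361, -0.121], TCP at [0.143, -0.557, 0.23] pointing down, gripper open.
Joint ranges: [-2.89, 2.89], [-0.75, 2.08], [0.22, 2.7], [-1.18, 4.32], [0.11, 2.71], [-2.7, 2.7]. Speed limits (rad/s): [2.57, 2.57, 3.14, 3.14, 3.14, 3.14].

### API

Orientations are given as a unit quaternion [w, x, y, z].
In Python, from plant import r, gripper_to, inverse_kinematics, vision, models, telemetry gives the robot as it stands. Calls block until the motion is done:
- r.move_to(position, orientation): joint-space move of the TCP to a pose.
- r.move_l(position, rot=None, vel=0.15, guard=None): straight line of the TCP; rot=None keeps the orientation; vel is the mean speed in m/s. With guard (N) it stops when the force on the tool has changed by that much, and returns True; else False.
- r.movej(angles): joint-space move.
- gripper_to(opening, f_grip=None): finger opening in m; f_grip is the grip in N (None keeps the last); returns when the fingers have stopped.
- r.hold(seconds).
- inverse_kinematics(position, orientation): joint angles nearest the present ones, or None.
- vision.snapshot(name): name is "scene" or "top" or "wrist"; returns the picture (384x512x3 uint8, red, green, blue); there is no depth.
- vision.get_calibration(name): a dict with "fx", "fy", "cx", "cy" (pixels), "position" and "orientation" of the camera in the world. Camera axes: x right, y down, z forward; pixel columns grow to the right and rows downward; lengths in m; the calibration is good to about 2 mm. A picture is of the moment at which its call begins: read the wrist's pose just before it. get_calibration takes no time and is no camera call; for the wrist camera it gives the pose at the moment of the call.
A pose or a line that the arm cannot do raises r.PlanningError and nothing moves.
- r.sign_off(): hands the job in, once; it reports no verdict.
Trained networks look in the newest picture that a camera, given by its name, has taken for a name from the list of things; names that differ only in an ending like _2 or _b are one class to them, and where a whole thing is asked for, a point or a joint stands for the part that bears it (a point fixed in the world has none). Each returns a list of dicts, best first, with "score" (0 to 1); they miss things now and then, are a little off and sometimes report something else, mostly with a low value. They report only what shows in the picture. A call takes as long as a camera call. They do not tell look-alikes from the thing itself.
- models.boxes_of(thing, camera): "at" ([x, y, z] in m, in world coordinates, good to about 4 mm: the middle of the surface that is visible of it).
- models.regions_of(thing, camera): "pixels" (384x512 bool, what is visible of it).
- models.mark_of(thing, camera): "at" ([x, y, z] in m, in world coordinates, good to about 4 mm: a listed point, or the origin of a listed thing).
Readings, each from a call of its own:
- telemetry.current_t(): time.
- telemetry.current_joints(): joint angles.
- telemetry.current_dq(): joint speeds.
- telemetry.current_joint_efforts(): joint torques, N m.
- telemetry.current_ee_pos(): TCP position.
- telemetry.current_tool_rot(): TCP orientation.
- telemetry.current_wrist_force(): force on the tool from outside, world axes, zero at the start.
- telemetry.current_torque(): the same for the moment, N m.
- telemetry.current_opening(): finger opening in m.
Only numpy, scipy, OpenCV 4.12 (cv2) and the standard library are available. Lean on these libraries where they do the work, as an engineer would, in place of code of your own. Each camera call takes 0.05 s, during which the arm holds its last target.

### The job

Snap every clamping stud that is in the clip rack forward out of its spring clips and post it through the gauge slot of the sorting box that matches its length: the short studs through the short slot, the long studs through the long slot, so that each ends up inside its own compartment. Keep the sorting box standing upright on the bench, and leave the oil bottle, the spanner and the vice where they are.

Things in the scene. Friction and masses are not known exactly. Their poses are not given: they have to be found in the camera images.
- short_1_mid (a point): stud short_1: round steel bar 14 mm in diameter with a fixed brass square nut (20 x 20 mm, 10 mm thick) at each end, 100 mm long over the nuts, 150 g. Point: the middle of the bar, on its axis; y runs along the bar. Lying on the bench its axis is 10 mm up. At the start it is level in two spring clips of the rack. None if absent in this run
- short_2_mid (a point): stud short_2: round steel bar 14 mm in diameter with a fixed brass square nut (20 x 20 mm, 10 mm thick) at each end, 100 mm long over the nuts, 150 g. Point: the middle of the bar, on its axis; y runs along the bar. Lying on the bench its axis is 10 mm up. At the start it is level in two spring clips of the rack. None if absent in this run
- short_3_mid (a point): stud short_3: round steel bar 14 mm in diameter with a fixed brass square nut (20 x 20 mm, 10 mm thick) at each end, 100 mm long over the nuts, 150 g. Point: the middle of the bar, on its axis; y runs along the bar. Lying on the bench its axis is 10 mm up. At the start it is level in two spring clips of the rack. None if absent in this run
- long_1_mid (a point): stud long_1: round steel bar 14 mm in diameter with a fixed brass square nut (20 x 20 mm, 10 mm thick) at each end, 130 mm long over the nuts, 190 g. Point: the middle of the bar, on its axis; y runs along the bar. Lying on the bench its axis is 10 mm up. At the start it is level in two spring clips of the rack. None if absent in this run
- long_2_mid (a point): stud long_2: round steel bar 14 mm in diameter with a fixed brass square nut (20 x 20 mm, 10 mm thick) at each end, 130 mm long over the nuts, 190 g. Point: the middle of the bar, on its axis; y runs along the bar. Lying on the bench its axis is 10 mm up. At the start it is level in two spring clips of the rack. None if absent in this run
- rack: fixed plywood base (240 x 320 x 12 mm) with six clip places, three rows of two, some empty; origin under the middle, z up. Places lie at x = -80, 0, 80 mm, y = -78, 78 mm; a clipped bar lies along y, axis 75 mm above the bench. Clip mouths face -x (front). A bar snaps out forward, level, at about 8 to 15 N and is free after 25 mm; it cannot be lifted straight up or slid out endways
- place0 (a point): one of the six alike clip places (rack x = -80, y = -78): middle of a clipped bar. Two sprung C-clips, 8 mm wide, 20 mm high, 32 mm either side of it, so 56 mm of bare bar between them, with free room for fingers before and behind the bar. Green posts 90 mm high stand 7 to 18 mm behind (+x of) the axis, only at the clips. Clips shut again by themselves
- sorter: loose blue box with a fixed grey lid, 106 (x) x 156 (y) x 90 mm high, about 0.95 kg, origin under its middle, z up; walls and lid 6 mm. A wall at x = 0 parts two compartments, 44 x 144 mm inside, floor 6 mm up: -x for short studs, +x for long studs. Each has one slot in the lid above it, along y, through which a level stud drops when let go over it
- short_slot (a point): middle of the short gauge slot, at the lid's top face (90 mm up, at sorter x = -25 mm); slot 110 mm long (along y), 30 mm wide: takes only short studs
- long_slot (a point): middle of the long gauge slot, at the lid's top face (90 mm up, at sorter x = +25 mm); slot 138 mm long (along y), 30 mm wide: takes long studs (a short one would drop in too, wrongly)
- oil: bystander: yellow oil bottle, 48 mm across, 120 mm high, origin under its middle; leave alone
- spanner: bystander: steel spanner lying on the bench; leave alone
- vice: bystander: small green machine vice, 90 x 130 x 62 mm, 2.5 kg, origin under its middle; leave alone
There are look-alikes about, which are no part of the job. Leave any green or turquoise look-alike of the part that bears long_2_mid alone. What is shaped like the part that bears short_3_mid but green is not meant.

How it is judged:
By the outcome, as a careful person would: the job done as asked, in the order asked, and still so for the second after the job is handed in, with the robot touching nothing.
Of short_1, short_2, short_3, long_1, long_2 only 4 to 5 are there at a start; the rules pass over those that are not, and their reading is None.
At some moment in a run one of sorter may be knocked a few centimetres aside while the robot is not near it.
Once in a run the grip may slacken for a moment while it holds something.
It also fails if it takes over 208 s, if anything falls off the work surface, if the arm or the gripper's body presses on something with over 40 N, if the wrist force passes 120 N, or if a joint passes its speed limit or range.

## Working session

There is one attempt and no reset: what is moved stays moved. The work goes in short steps, each a Python script; the robot and the scene stay as the last script left them, time stands still between calls to the robot, and variables do not carry over. Pictures are saved under pics/ and viewed, and the job is handed in when it is done.

```bash
ls; mkdir -p pics; cat > h.py <<'E'
import numpy as np, cv2
from scipy.spatial.transform import Rotation as R
from plant import r, gripper_to, inverse_kinematics, vision, models, telemetry
def save(img,name): cv2.imwrite('pics/'+name, cv2.cvtColor(np.ascontiguousarray(img),cv2.COLOR_RGB2BGR))
def rotm(q): return R.from_quat([q[1],q[2],q[3],q[0]])
def proj(cal,p):
    c=rotm(cal['orientation']).inv().apply(np.atleast_2d(p)-np.array(cal['position']))
    return np.c_[cal['fx']*c[:,0]/c[:,2]+cal['cx'],cal['fy']*c[:,1]/c[:,2]+cal['cy']]
def ray(cal,uv,z):
    uv=np.atleast_2d(uv)
    d=rotm(cal['orientation']).apply(np.c_[(uv[:,0]-cal['cx'])/cal['fx'],(uv[:,1]-cal['cy'])/cal['fy'],np.ones(len(uv))])
    o=np.array(cal['position']); return o+d*((z-o[2])/d[:,2])[:,None]
def quat(M):
    q=R.from_matrix(M).as_quat(); return [q[3],q[0],q[1],q[2]]
E
python3 - <<'E'
from h import *
print(telemetry.current_t())
for c in ['scene','top','wrist']:
    im=vision.snapshot(c); cal=vision.get_calibration(c); print(c,{k:np.round(v,3) for k,v in cal.items()})
    save(im,c+'0.png'); np.save(c+'0.npy',im)
    if c=='wrist': continue
    for n in ['short_1_mid','long_1_mid','rack','place0','sorter','short_slot','long_slot','oil','spanner','vice']:
        L=models.mark_of(n,c)
        print(n)
        for d in L: print('   ',round(d['score'],2),np.round(d['at'],3),np.round(proj(cal,d['at'])[0]))
print(telemetry.current_t())
E
```

```text
pics
0.0
scene {'fx': np.float64(366.622), 'fy': np.float64(366.622), 'cx': np.float64(251.293), 'cy': np.float64(192.306), 'position': array([1.621, 0.575, 0.888]), 'orientation': array([-0.239,  0.423,  0.77 , -0.414])}
short_1_mid
    0.61 [0.466 0.07  0.073] [292. 195.]
long_1_mid
    0.29 [0.467 0.068 0.071] [292. 195.]
rack
    0.81 [ 0.539  0.155 -0.001] [302. 225.]
    0.72 [0.546 0.078 0.077] [285. 204.]
place0
    0.9 [0.465 0.066 0.074] [291. 194.]
sorter
    0.85 [ 0.489 -0.338 -0.006] [209. 184.]
short_slot
    0.8 [ 0.469 -0.337  0.089] [211. 165.]
long_slot
    0.93 [ 0.517 -0.337  0.088] [205. 169.]
    0.22 [0.548 0.078 0.074] [285. 205.]
oil
    0.93 [ 0.443  0.464 -0.   ] [388. 240.]
spanner
    0.67 [ 0.503 -0.593 -0.008] [166. 171.]
vice
    0.91 [ 0.746 -0.213 -0.001] [195. 221.]
top {'fx': np.float64(449.352), 'fy': np.float64(449.352), 'cx': np.float64(259.394), 'cy': np.float64(185.084), 'position': array([ 0.373, -0.057,  1.522]), 'orientation': array([ 0.054, -0.697,  0.714, -0.043])}
short_1_mid
    0.56 [0.466 0.068 0.076] [228. 219.]
    0.41 [ 0.446  0.467 -0.002] [113. 229.]
long_1_mid
rack
    0.76 [0.54  0.155 0.004] [204. 199.]
place0
    0.66 [0.467 0.068 0.075] [228. 219.]
sorter
    0.78 [ 0.497 -0.334 -0.   ] [348. 209.]
short_slot
    0.57 [0.546 0.076 0.071] [225. 195.]
long_slot
    0.96 [ 0.525 -0.335  0.094] [353. 197.]
oil
    0.84 [0.45  0.463 0.002] [113. 228.]
spanner
    0.67 [ 0.506 -0.593  0.004] [425. 204.]
vice
    0.96 [ 0.745 -0.215 -0.002] [310. 138.]
wrist {'fx': np.float64(297.227), 'fy': np.float64(297.227), 'cx': np.float64(257.086), 'cy': np.float64(188.581), 'position': array([ 0.207, -0.54 ,  0.383]), 'orientation': array([ 0.09 ,  0.785, -0.609, -0.071])}
1.15
```

```bash
python3 - <<'E'
from h import *
for c,(x0,y0,w,h) in dict(scene=(150,130,260,150),top=(100,110,300,150)).items():
    im=np.load(c+'0.npy')[y0:y0+h,x0:x0+w]; save(cv2.resize(im,None,fx=2.6,fy=2.6,interpolation=cv2.INTER_CUBIC),c+'0c.png')
E
```

```text
(no output)
```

View pics/scene0.png

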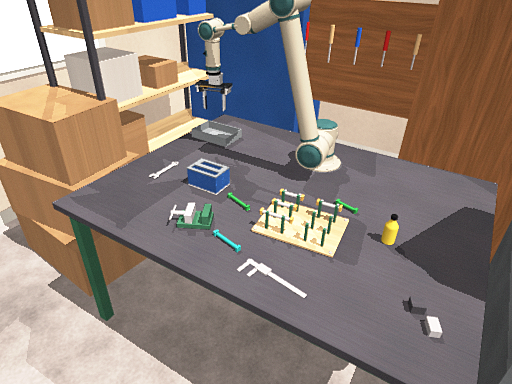

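View pics/top0.png

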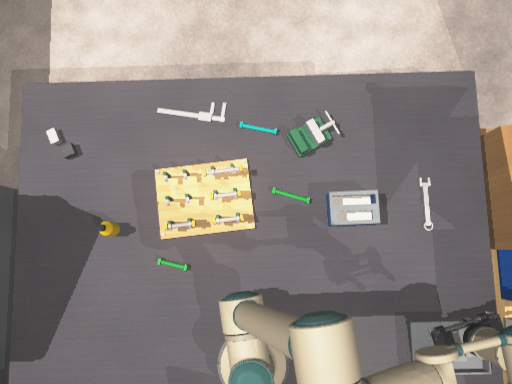

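```bash
ls pics
```

```text
scene0.png
scene0c.png
top0.png
top0c.png
wrist0.png
```

View pics/top0c.png

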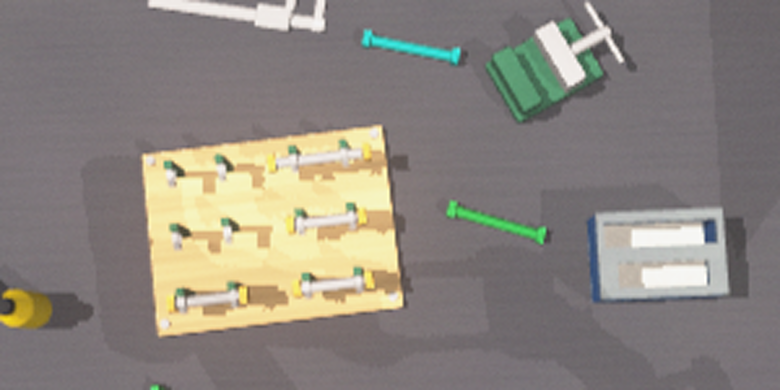

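View pics/scene0c.png

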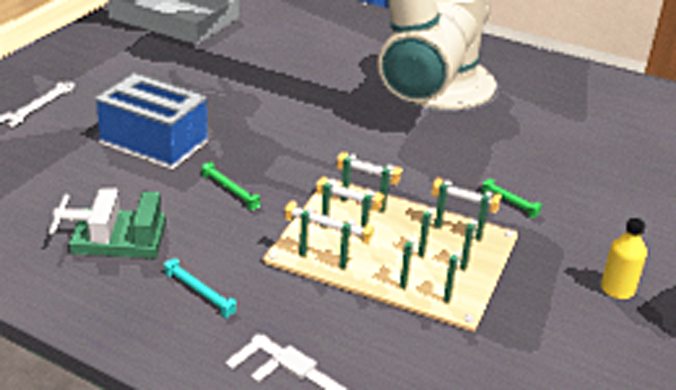

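The rack holds four brass-nutted studs. In top pixels they are at (181,224), (229,219), (226,195) and (223,170); the last looks long. The green bars at (172,264) and (291,195) and the turquoise bar at (258,128) lie on the bench. They are the look-alikes, so I leave them alone. Next I measure with the wrist camera.

```bash
python3 - <<'E'
from h import *
q=telemetry.current_tool_rot(); M=rotm(q).as_matrix(); print(np.round(M,3)); 
cal=vision.get_calibration('wrist'); print(np.round(rotm(cal['orientation']).as_matrix(),3))
# rack yaw rough from top corners
calT=vision.get_calibration('top')
P=ray(calT,[[155,169],[247,158],[254.6,227],[161.5,239]],0.012); print(np.round(P,3), 'ctr',P.mean(0)); 
f=P[0]-P[1]; yaw=np.arctan2(-f[0],f[1]); print('yaw',yaw)
for s in (1,-1):
    x=np.array([np.cos(yaw),np.sin(yaw),0])*s; z=np.array([0,0,-1.]); y=np.cross(z,x)
    Q=quat(np.c_[x,y,z]); 
    for p in ([.46,.07,.1],[.45,.23,.1],[.63,.07,.3],[.47,-.337,.12],[.52,-.337,.3]):
        j=inverse_kinematics(p,Q); print(s,p,None if j is None else np.round(j,2))
E
```

```text
[[ 0.249 -0.968  0.   ]
 [-0.968 -0.249 -0.   ]
 [ 0.    -0.    -1.   ]]
[[ 0.249 -0.943 -0.221]
 [-0.969 -0.242 -0.056]
 [-0.001  0.228 -0.974]]
[[ 0.647  0.321  0.012]
 [ 0.677  0.005  0.012]
 [ 0.441 -0.016  0.012]
 [ 0.408  0.297  0.012]] ctr [0.5436037  0.15161348 0.012     ]
yaw 0.09566377943236798
1 [0.46, 0.07, 0.1] [ 0.    0.23  1.93 -0.    0.98 -0.09]
1 [0.45, 0.23, 0.1] [ 0.33  0.28  1.85 -0.    1.01  0.24]
1 [0.63, 0.07, 0.3] [ 0.    0.34  1.24 -0.    1.56 -0.09]
1 [0.47, -0.337, 0.12] [-0.74  0.36  1.67 -0.    1.11 -0.84]
1 [0.52, -0.337, 0.3] [-0.69  0.32  1.28 -0.    1.55 -0.78]
-1 [0.46, 0.07, 0.1] None
-1 [0.45, 0.23, 0.1] None
-1 [0.63, 0.07, 0.3] None
-1 [0.47, -0.337, 0.12] [-0.74  0.36  1.67 -0.    1.11  2.3 ]
-1 [0.52, -0.337, 0.3] [-0.69  0.32  1.28 -0.    1.55  2.36]
```

```bash
cat >> h.py <<'E'
def toolq(yaw):
    x=np.array([np.cos(yaw),np.sin(yaw),0]); z=np.array([0,0,-1.]); return quat(np.c_[x,np.cross(z,x),z])
E
python3 - <<'E'
from h import *
Q=toolq(0.096)
for i,p in enumerate([[.50,.06,.33],[.56,.12,.33],[.50,-.36,.33]]):
    r.move_to(p,Q); im=vision.snapshot('wrist'); cal=vision.get_calibration('wrist')
    save(cv2.resize(im,None,fx=1.5,fy=1.5),f'w{i+1}.png'); np.save(f'w{i+1}.npy',im); np.save(f'w{i+1}cal.npy',cal,allow_pickle=True)
    for n in (['short_1_mid','long_1_mid','place0'] if i<2 else ['sorter','short_slot','long_slot']):
        print(n)
        for d in models.mark_of(n,'wrist'): print('   ',round(d['score'],2),np.round(d['at'],4),np.round(proj(cal,d['at'])[0]))
print(telemetry.current_t())
E
```

```text
short_1_mid
    0.85 [0.4674 0.071  0.0766] [234. 158.]
long_1_mid
place0
    0.74 [0.4654 0.066  0.0725] [233. 161.]
short_1_mid
    0.76 [0.4685 0.0688 0.0736] [190. 197.]
long_1_mid
place0
    0.82 [0.4632 0.0682 0.0716] [187. 197.]
sorter
    0.8 [ 0.4946 -0.3378 -0.0024] [255. 147.]
short_slot
    0.81 [ 0.4668 -0.3395  0.0899] [233. 153.]
    0.6 [ 0.4955 -0.3395 -0.0029] [255. 148.]
long_slot
    0.71 [ 0.5168 -0.334   0.088 ] [271. 152.]
6.4917
```

View pics/w1.png

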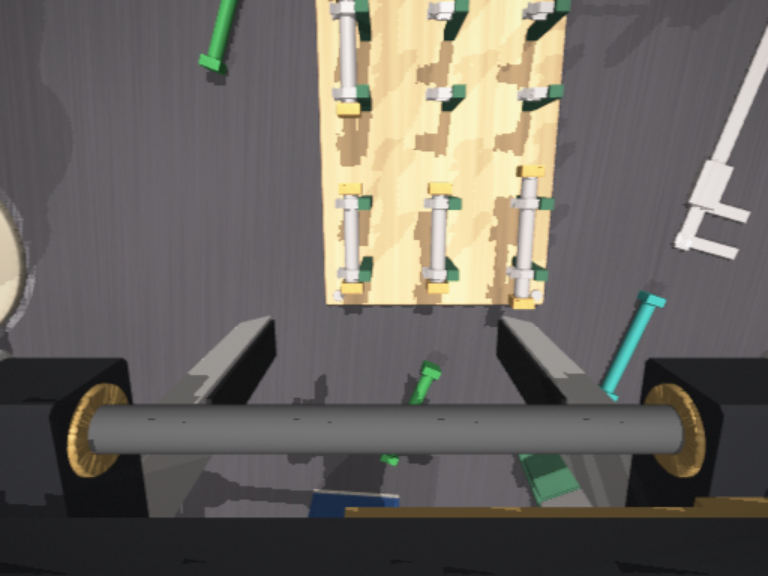

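View pics/w2.png

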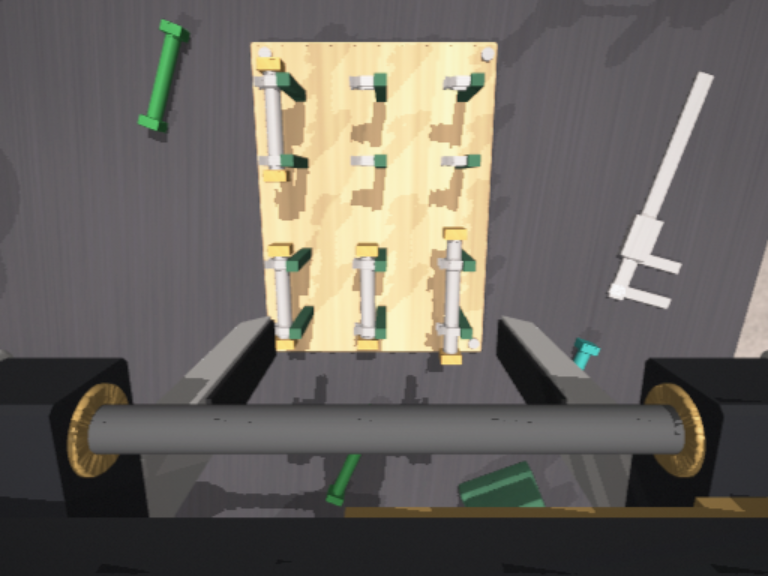

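View pics/w3.png

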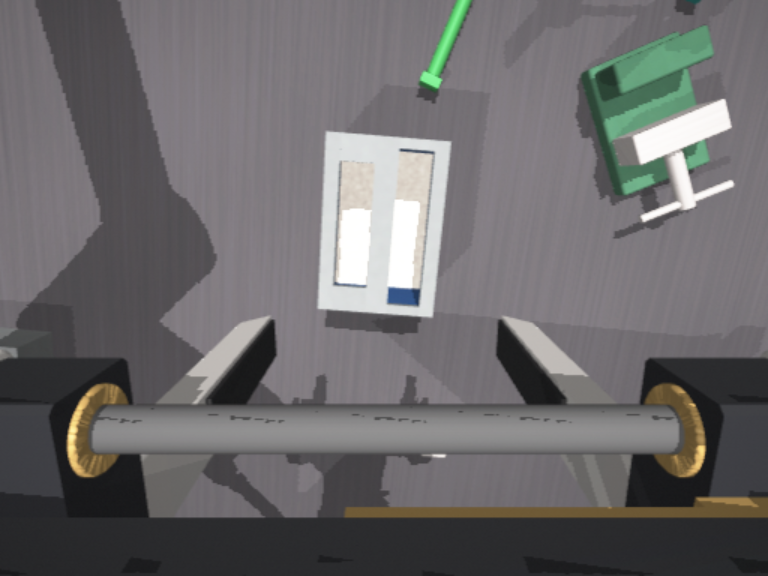

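w1 and w2 (1.5× scale) show the four brass-nut studs. Three have short spans: (348,60), (351,238) and (438,238) in w1. One has a longer span: (526,240) in w1. w3 shows the lid at (385,223) with two slots; the left, shorter one has x towards the robot. The nut centroids come next, for triangulation.

```bash
python3 - <<'E'
from h import *
for i in (1,2):
    im=np.load(f'w{i}.npy'); cal=np.load(f'w{i}cal.npy',allow_pickle=True).item()
    hsv=cv2.cvtColor(im,cv2.COLOR_RGB2HSV); m=cv2.inRange(hsv,(15,150,120),(30,255,255)); m[250:]=0
    n,l,st,c=cv2.connectedComponentsWithStats(m)
    print(i,[(tuple(np.round(c[k],1)),st[k][2:5].tolist()) for k in range(1,n) if st[k][4]>25])
cal=np.load('w2cal.npy',allow_pickle=True).item()
P=ray(cal,np.array([[251,43],[497,43],[482,352],[268,352]])/1.5,0.012);print(np.round(P,4),P.mean(0))
print('yaws',[np.arctan2(d[1],d[0]) for d in (P[1]-P[0],P[2]-P[3])],[np.arctan2(-d[0],d[1]) for d in (P[0]-P[3],P[1]-P[2])])
cal=np.load('w3cal.npy',allow_pickle=True).item()
def lid(pts):
    P=ray(cal,np.array(pts)/1.5,0.09); print(np.round(P,4),np.round(P.mean(0),4),'yaw',[np.round(np.arctan2(d[1],d[0]),3) for d in (P[1]-P[0],P[2]-P[3])],[np.round(np.arctan2(-d[0],d[1]),3) for d in (P[0]-P[3],P[1]-P[2])], np.linalg.norm(P[1]-P[0]),np.linalg.norm(P[0]-P[3]))
lid([[326,131],[451,141],[433,317],[318,307]])
E
```

```text
1 []
2 []
[[ 0.4116  0.2997  0.012 ]
 [ 0.6472  0.3221  0.012 ]
 [ 0.6786  0.0071  0.012 ]
 [ 0.4393 -0.0161  0.012 ]] [0.54418595 0.15320048 0.012     ]
yaws [np.float64(0.09513302430780242), np.float64(0.09677153266078532)] [np.float64(0.08751632964164514), np.float64(0.09930832151621494)]
[[ 0.4406 -0.2592  0.09  ]
 [ 0.5459 -0.257   0.09  ]
 [ 0.5496 -0.4123  0.09  ]
 [ 0.4435 -0.4131  0.09  ]] [ 0.4949 -0.3354  0.09  ] yaw [np.float64(0.021), np.float64(0.007)] [np.float64(0.019), np.float64(0.024)] 0.1053620371069369 0.1538841293098801
```

```bash
python3 - <<'E'
from h import *
cals=[];cs=[]
c0,s0=np.cos(.0955),np.sin(.0955); Rz=np.array([[c0,-s0,0],[s0,c0,0],[0,0,1]]); O=np.array([.5442,.1532,0])
for i in (1,2):
    im=np.load(f'w{i}.npy'); cal=np.load(f'w{i}cal.npy',allow_pickle=True).item()
    if i==1: print(im[125,233],im[191,233],im[100,260])
    hsv=cv2.cvtColor(im,cv2.COLOR_RGB2HSV); print(hsv[125,233],hsv[100,260])
    m=((hsv[...,1]>150)&(hsv[...,0]<32)&(hsv[...,0]>15)&(hsv[...,2]>120)).astype(np.uint8); m[245:]=0
    m[:, :160]=0; m[:,380:]=0
    n,l,st,c=cv2.connectedComponentsWithStats(m)
    cc=[(c[k].round(1).tolist(),st[k][2:5].tolist()) for k in range(1,n) if st[k][4]>20]; print(cc)
    cals.append(cal); cs.append(np.array([a[0] for a in cc]))
# match predicted: triangulate each pair nearest to expected
def tri(u1,u2):
    A=[];b=[]
    for cal,u in zip(cals,(u1,u2)):
        d=rotm(cal['orientation']).apply([(u[0]-cal['cx'])/cal['fx'],(u[1]-cal['cy'])/cal['fy'],1]);d/=np.linalg.norm(d)
        Pm=np.eye(3)-np.outer(d,d);A.append(Pm);b.append(Pm@cal['position'])
    return np.linalg.solve(sum(A),sum(b))
for x in (-.08,0,.08):
  for y in (-.078,.078):
    out=[]
    for sgn in (-1,1):
        best=None
        for L in (.045,.06):
            p=O+Rz@np.array([x,y+sgn*L,.08]); u=[proj(cal,p)[0] for cal in cals]
            ds=[np.linalg.norm(cs[k]-u[k],axis=1) for k in (0,1)] if len(cs[0]) and len(cs[1]) else None
            if ds and max(ds[0].min(),ds[1].min())<9 and (best is None or sum(d.min() for d in ds)<best[0]): best=(sum(d.min() for d in ds),tri(cs[0][ds[0].argmin()],cs[1][ds[1].argmin()]))
        out.append(None if best is None else best[1])
    print(x,y,[None if o is None else np.round(o,4) for o in out], None if None in [type(o) if o is None else 1 for o in out] or out[0] is None or out[1] is None else (np.round((out[0]+out[1])/2,4),np.round(np.linalg.norm(out[1]-out[0]),4),np.round(Rz.T@((out[0]+out[1])/2-O),4)))
E
```

```text
[251 231 138] [251 229 136] [238 209 156]
[ 25 115 251] [ 19  88 238]
[]
[ 24  64 250] [ 21  77 249]
[]
-0.08 -0.078 [None, None] None
-0.08 0.078 [None, None] None
0 -0.078 [None, None] None
0 0.078 [None, None] None
0.08 -0.078 [None, None] None
0.08 0.078 [None, None] None
```

```bash
python3 - <<'E'
from h import *
for i in (1,2):
    im=np.load(f'w{i}.npy'); y0=100 if i==1 else 20
    c=im[y0:y0+(130 if i==1 else 230), 150:370]; save(cv2.resize(c,None,fx=3.4 if i==1 else 2.6,fy=3.4 if i==1 else 2.6,interpolation=cv2.INTER_CUBIC),f'w{i}c.png')
E
```

```text
(no output)
```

View pics/w1c.png

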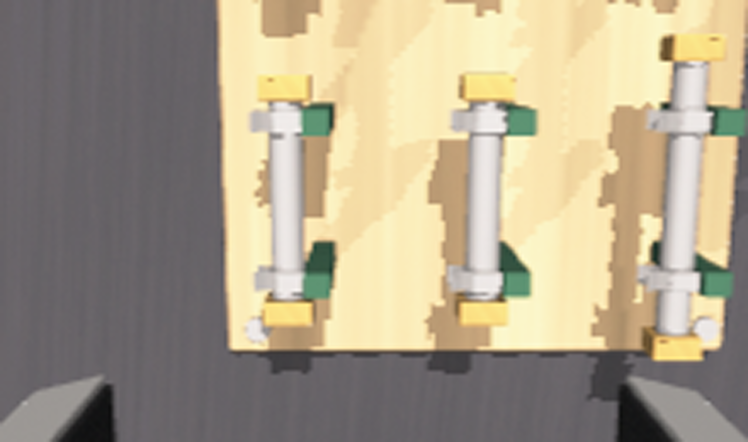

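View pics/w2c.png

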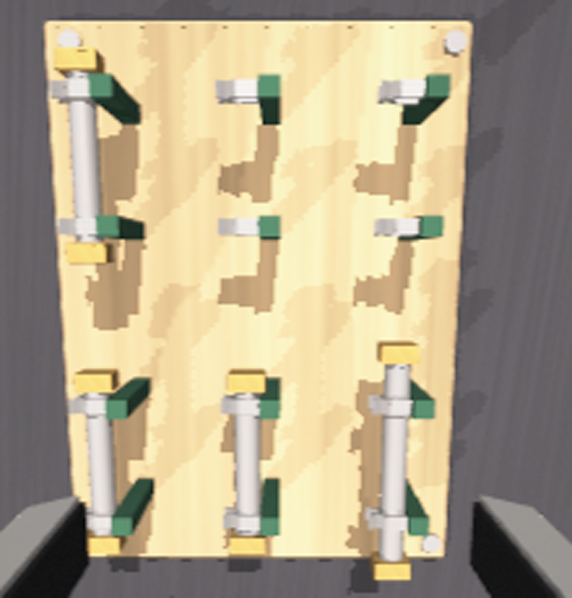

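```bash
python3 - <<'E'
from h import *
cals=[np.load(f'w{i}cal.npy',allow_pickle=True).item() for i in (1,2)]
c0,s0=np.cos(.0955),np.sin(.0955); Rz=np.array([[c0,-s0,0],[s0,c0,0],[0,0,1]]); O=np.array([.5442,.1532,0])
def tri(u1,u2):
    A=[];b=[]
    for cal,u in zip(cals,(u1,u2)):
        d=rotm(cal['orientation']).apply([(u[0]-cal['cx'])/cal['fx'],(u[1]-cal['cy'])/cal['fy'],1]);d/=np.linalg.norm(d)
        Pm=np.eye(3)-np.outer(d,d);A.append(Pm);b.append(Pm@cal['position'])
    return np.linalg.solve(sum(A),sum(b))
a=lambda p:np.array(p)/3.4+[150,100]
b=lambda p:np.array(p)/2.6+[150,20]
for n,p1,p2 in [('F',[(285,83),(289,308)],[(97,377),(105,541)]),('M',[(488,82),(483,308)],[(247,377),(248,541)]),('L',[(694,42),(675,343)],[(400,348),(392,567)])]:
    e=[tri(a(u),b(v)) for u,v in zip(p1,p2)]; m=(e[0]+e[1])/2
    print(n,np.round(e,4).tolist(),np.round(m,4),'len',np.linalg.norm(e[0]-e[1]).round(4),'rackframe',np.round(Rz.T@(m-O),4))
u=[b((77,55)),b((88,248))]; e=[ray(cals[1],x,.085)[0] for x in u]; m=(e[0]+e[1])/2; print('left',m,np.linalg.norm(e[0]-e[1]),Rz.T@(m-O))
E
```

```text
F [[0.4634, 0.1152, 0.0776], [0.4725, 0.0258, 0.0822]] [0.4679 0.0705 0.0799] len 0.0899 rackframe [-0.0838 -0.075   0.0799]
M [[0.5423, 0.123, 0.0792], [0.5508, 0.0338, 0.0837]] [0.5466 0.0784 0.0814] len 0.0897 rackframe [-0.0048 -0.0747  0.0814]
L [[0.6208, 0.1456, 0.076], [0.6309, 0.0264, 0.0834]] [0.6259 0.086  0.0797] len 0.1199 rackframe [ 0.0749 -0.0747  0.0797]
left [0.45348478 0.22514902 0.085     ] 0.08871270920476361 [-0.08344117  0.08027131  0.085     ]
```

Three shorts and one long: the nut spacings are 90, 90, 89 and 120 mm. The heights agree with the text, with nut tops at about 80–84 mm against 85. I grasp the front-right short first.

```bash
cat >> h.py <<'E'
YAW=0.0955
ex=np.array([np.cos(YAW),np.sin(YAW),0]); ey=np.array([-np.sin(YAW),np.cos(YAW),0])
F=np.array([.4675,.070,0])
def pick(row,col,dz=0.010):
    Q=toolq(YAW); m=F+.08*row*ex+.156*col*ey
    gripper_to(0.05,45)
    r.move_to((m+[0,0,.19]).tolist(),Q)
    g=r.move_l((m+[0,0,.075+dz]).tolist(),vel=.12,guard=15); 
    if g: print('GUARD on descent',telemetry.current_ee_pos()); return False
    gripper_to(0.0,45); print('open',telemetry.current_opening(),'F',np.round(telemetry.current_wrist_force(),1))
    p=m-.034*ex; r.move_l((p+[0,0,.075+dz]).tolist(),vel=.06)
    print('pulled open',telemetry.current_opening(),'F',np.round(telemetry.current_wrist_force(),1))
    r.move_l((p+[0,0,.24]).tolist(),vel=.2)
    print('lifted open',telemetry.current_opening(),'F',np.round(telemetry.current_wrist_force(),1),'t',telemetry.current_t())
    return True
def look(name):
    im=vision.snapshot('wrist'); cal=vision.get_calibration('wrist'); np.save(name+'.npy',im); np.save(name+'cal.npy',cal,allow_pickle=True)
    save(cv2.resize(im,None,fx=1.5,fy=1.5,interpolation=cv2.INTER_CUBIC),name+'.png'); return im,cal
E
python3 - <<'E'
from h import *
pick(0,0); look('a1')
r.move_to([.47,-.337,.24],toolq(.018)); look('a2'); print(telemetry.current_opening(),telemetry.current_t())
E
```

```text
open 0.012603329345643502 F [-1.3 -0.2  2.4]
pulled open 0.012862751874799645 F [ 0.3  1.  -1.6]
lifted open 0.012658584087796418 F [ 0.5  1.4 -2.3] t 12.3167
0.012869589505775526 13.9167
```

View pics/a2.png

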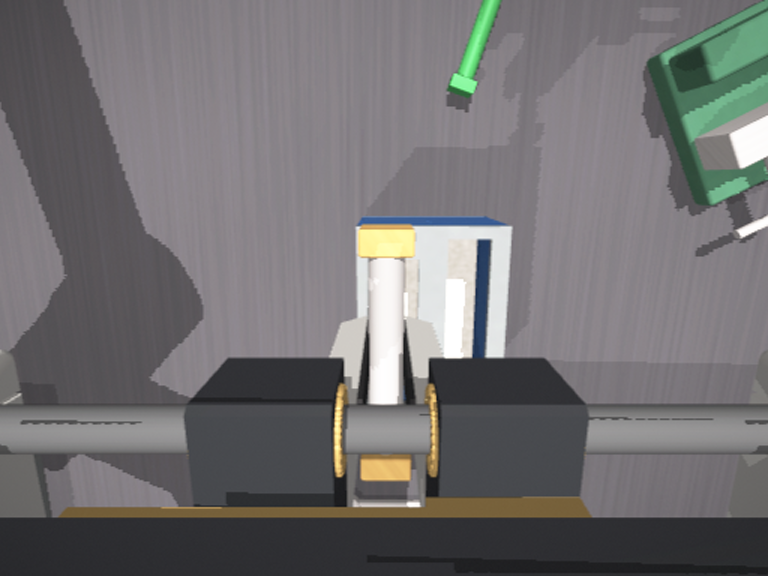

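View pics/a1.png

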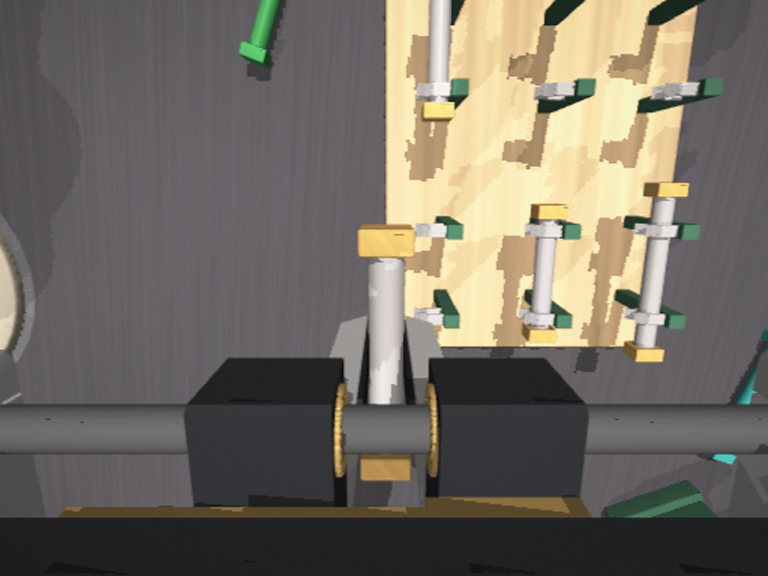

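Both brass nuts of the held stud show, at (386,241) and (386,468). The box is below it. Next I compute the offset along the bar and check the box position.

```bash
cat >> h.py <<'E'
def sorter_pts(x,y,yaw):
    c,s=np.cos(yaw),np.sin(yaw); T=lambda a,b:[x+c*a-s*b,y+s*a+c*b,.09]
    return [T(a*.053,b*.078) for a,b in ((-1,1),(1,1),(1,-1),(-1,-1))]+[T(-.025,0),T(.025,0)]
def held(name,ptcp,q,dz,near,far=None):
    cal=np.load(name+'cal.npy',allow_pickle=True).item()
    for u in (near,far):
        if u is None: continue
        P=ray(cal,np.array(u)/1.5,ptcp[2]-dz+.010)[0]; print('tool frame',np.round(rotm(q).inv().apply(P-np.array(ptcp)),4))
E
python3 - <<'E'
from h import *
p=telemetry.current_ee_pos();q=telemetry.current_tool_rot()
held('a2',p,q,.010,(386,241),(386,468))
cal=np.load('a2cal.npy',allow_pickle=True).item()
print(np.round(proj(cal,sorter_pts(.495,-.3355,.018))*1.5))
E
```

```text
tool frame [ 0.0001 -0.0449  0.    ]
tool frame [ 0.0001  0.0439 -0.    ]
[[343. 160.]
 [504. 161.]
 [491. 381.]
 [347. 380.]
 [385. 277.]
 [457. 277.]]
```

The box has been knocked: its lid corner is at (512,226) where I predicted (504,161). I re-measure it.

```bash
python3 - <<'E'
from h import *
r.move_to([.50,-.46,.32],toolq(.018)); im,cal=look('a3'); 
for n in ['sorter','short_slot','long_slot']:
    for d in models.mark_of(n,'wrist'): print(n,round(d['score'],2),np.round(d['at'],4))
print(telemetry.current_opening(),telemetry.current_t())
E
```

```text
sorter 0.84 [ 0.5034 -0.3831 -0.0007]
short_slot 0.85 [ 0.4775 -0.3797  0.0892]
long_slot 0.62 [ 0.5303 -0.3794  0.089 ]
0.01269822048254501 14.7667
```

View pics/a3.png

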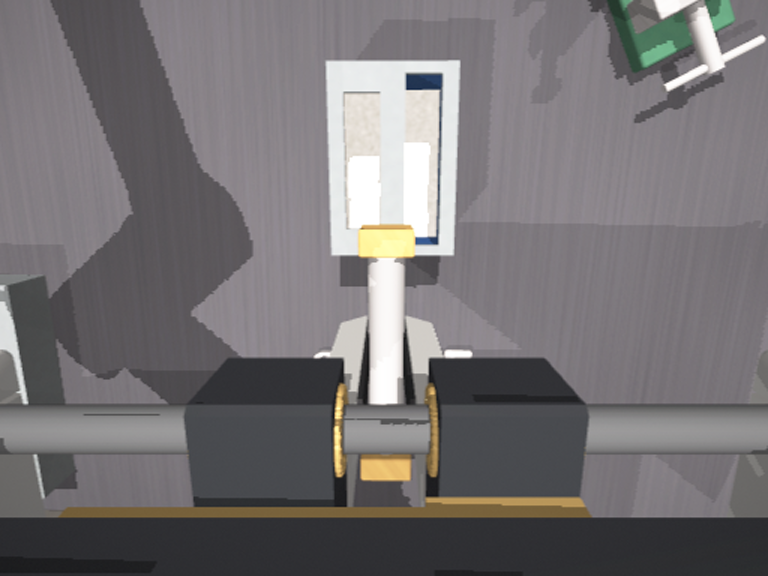

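```bash
cat >> h.py <<'E'
def lidfit(name,pts):
    cal=np.load(name+'cal.npy',allow_pickle=True).item()
    P=ray(cal,np.array(pts)/1.5,0.09); c=P.mean(0)
    ys=[np.arctan2(d[1],d[0]) for d in (P[1]-P[0],P[2]-P[3])]+[np.arctan2(-d[0],d[1]) for d in (P[0]-P[3],P[1]-P[2])]
    w=np.average(ys,weights=[1,1,1.5,1.5]); print('lid',np.round(c,4),'yaws',np.round(ys,3),'size',np.linalg.norm(P[1]-P[0]).round(4),np.linalg.norm(P[0]-P[3]).round(4)); 
    return c[0],c[1],w
E
python3 - <<'E'
from h import *
x,y,w=lidfit('a3',[(326,61),(460,61),(454,255),(331,255)]); print(x,y,w)
cal=np.load('a3cal.npy',allow_pickle=True).item()
print(np.round(proj(cal,sorter_pts(x,y,w))*1.5))
E
```

```text
lid [ 0.5036 -0.3779  0.09  ] yaws [0.018 0.019 0.017 0.023] size 0.1057 0.1548
0.5036010951460812 -0.3778773319137343 0.019477039727972573
[[326.  60.]
 [460.  60.]
 [454. 256.]
 [331. 256.]
 [363. 163.]
 [423. 163.]]
```

```bash
cat >> h.py <<'E'
def post(x,y,w,sx,name,off=0.0,z=.118):
    c,s=np.cos(w),np.sin(w); T=lambda a,b,zz:[x+c*a-s*b,y+s*a+c*b,zz]
    Q=toolq(w)
    r.move_to(T(sx,-off,.20),Q); look(name+'h')
    if r.move_l(T(sx,-off,z),vel=.12,guard=8): print('GUARD',telemetry.current_ee_pos())
    print('pre-release open',telemetry.current_opening(),np.round(telemetry.current_wrist_force(),1),telemetry.current_ee_pos())
    gripper_to(.04,45); r.hold(.3)
    r.move_l(T(sx,-off,.20),vel=.25)
    r.move_to([x-.004,y-.08,.32],Q); look(name+'v'); print('t',telemetry.current_t())
E
python3 - <<'E'
from h import *
post(.5036,-.3779,.0195,-.025,'b1')
E
```

```text
pre-release open 0.013008627008580348 [-0.5 -0.5 -2.4] [ 0.47921358 -0.37916592  0.11880722]
t 18.3667
```

View pics/b1v.png

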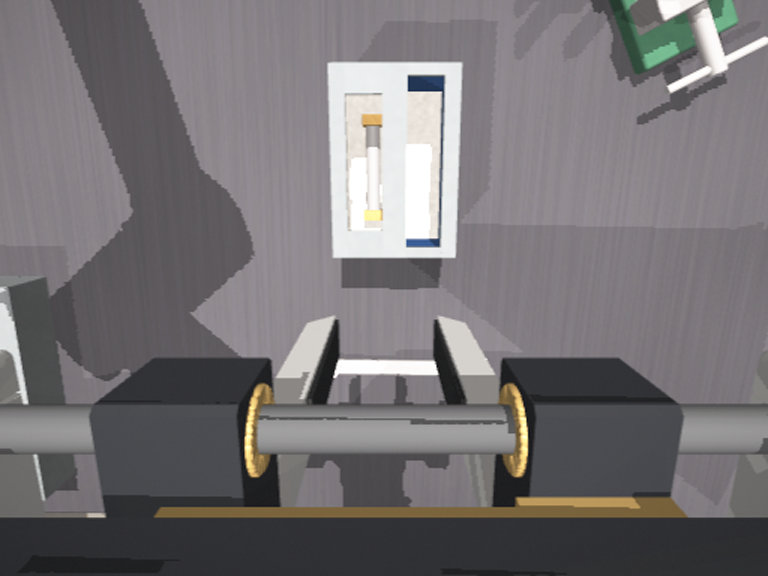

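View pics/b1h.png

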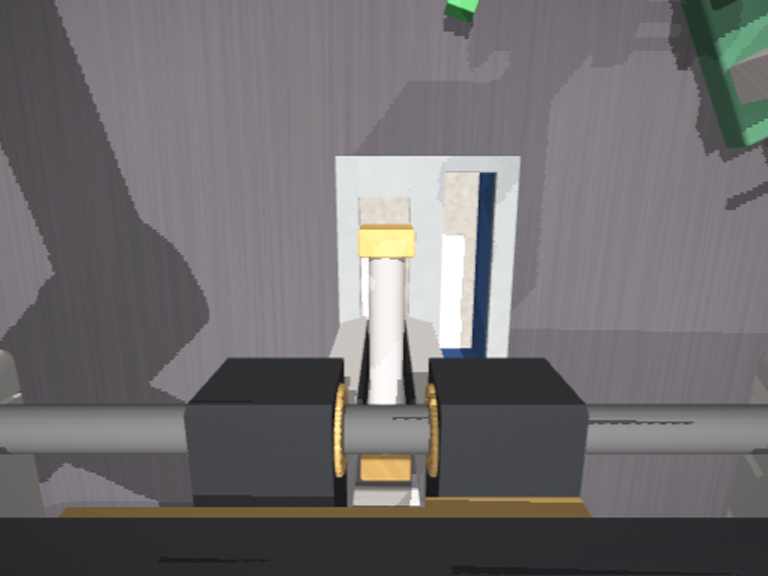

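Short 1 lies on the floor inside the short compartment, at (372,170). Next is the front-left short.

```bash
python3 - <<'E'
from h import *
if pick(0,1):
    look('c1'); r.move_to([.50,-.46,.32],toolq(.0195)); look('c2'); print(telemetry.current_opening(),telemetry.current_t())
E
```

```text
open 0.012551195715907765 F [-1.9  0.   1.8]
pulled open 0.012785140360537203 F [-0.2 -0.3 -1.2]
lifted open 0.012964355749837536 F [-0.2  1.2 -2.1] t 24.5833
0.012806739771703025 27.1417
```

View pics/c2.png

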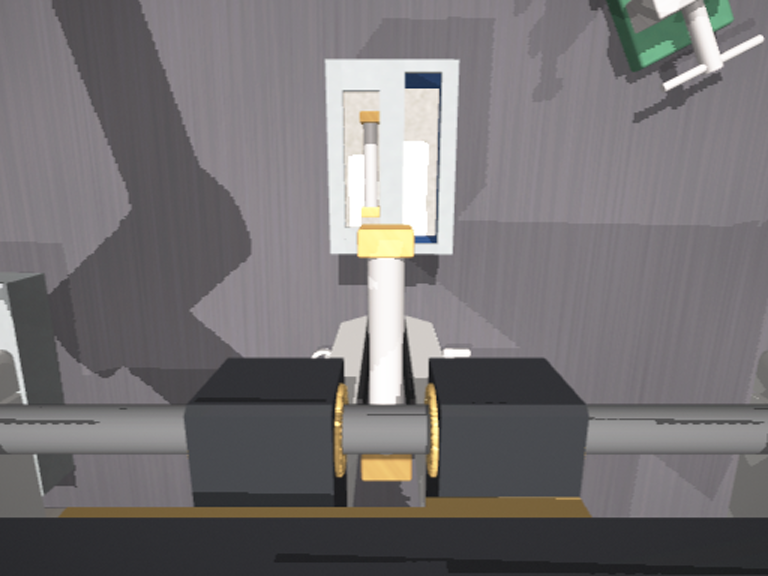

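The box has not moved, and the stud is held centred, with its nuts at (386,241) and (386,468). I post it.

```bash
python3 - <<'E'
from h import *
post(.5036,-.3779,.0195,-.025,'b2')
if pick(1,0):
    look('d1'); r.move_to([.50,-.46,.32],toolq(.0195)); look('d2'); print(telemetry.current_opening(),telemetry.current_t())
E
```

```text
pre-release open 0.012657812039059673 [ 0.   0.  -1.5] [ 0.47918765 -0.3791629   0.11879422]
t 30.7417
open 0.012502365906114777 F [-1.   0.1  2.6]
pulled open 0.012562834693701048 F [-0.1  0.2 -1.7]
lifted open 0.012870063201637489 F [-0.1 -0.2 -1.4] t 36.475
0.01277235883582209 38.525
```

View pics/b2v.png

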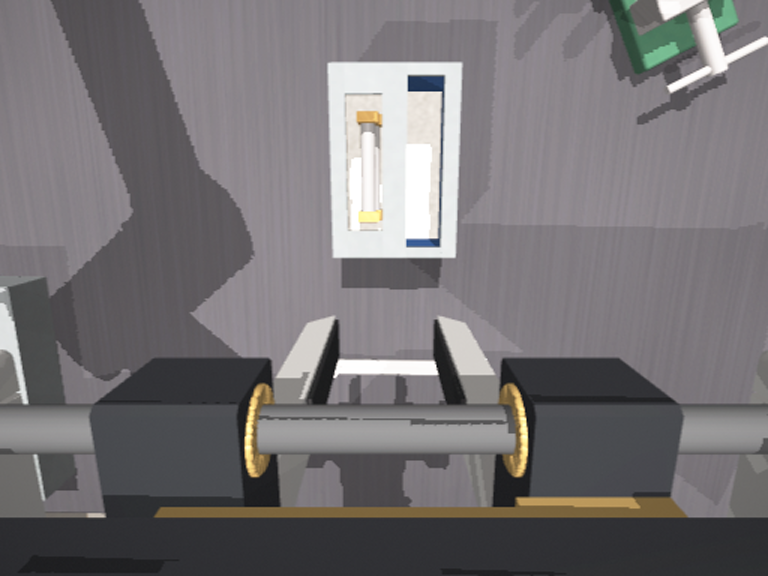

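View pics/d2.png

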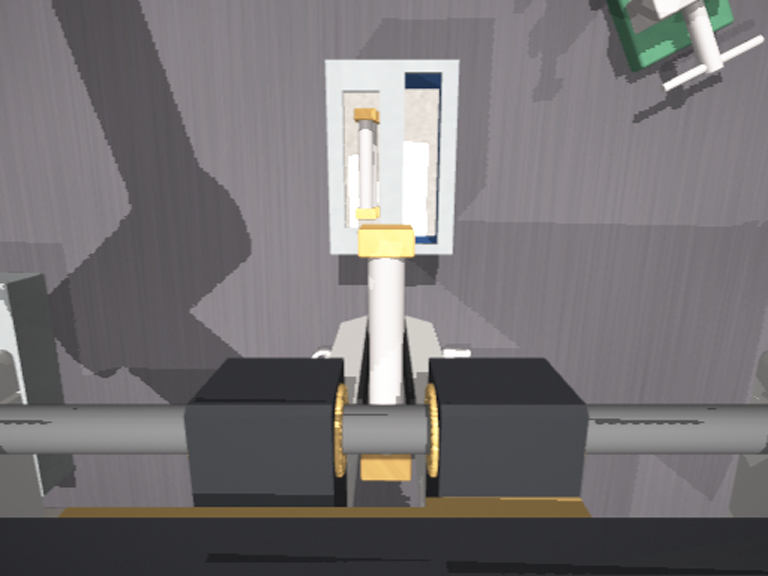

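Short 2 is in, resting on short 1 and below the lid. Short 3 is held centred and the box has not moved. I post it and fetch the long stud.

```bash
python3 - <<'E'
from h import *
post(.5036,-.3779,.0195,-.025,'b3')
if pick(2,0):
    look('e1'); r.move_to([.50,-.48,.32],toolq(.0195)); look('e2'); print(telemetry.current_opening(),telemetry.current_t())
E
```

```text
pre-release open 0.012776758891521248 [-0.6  0.8 -0.9] [ 0.47922023 -0.37916821  0.11880934]
t 42.125
open 0.013234566616143261 F [-1.5 -1.2  1.9]
pulled open 0.012911386922866076 F [ 0.5  0.5 -2.4]
lifted open 0.012724441424202869 F [ 0.4 -0.4 -3. ] t 47.925
0.012475109044737417 50.0917
```

View pics/b3v.png

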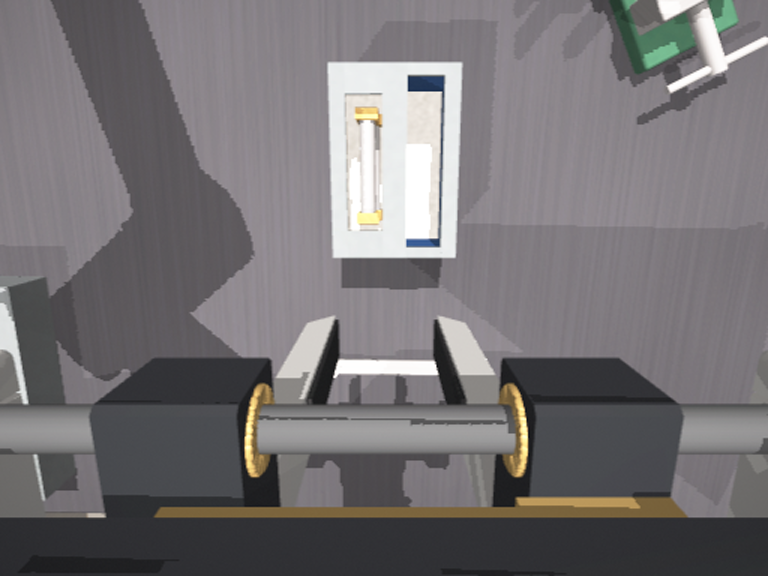

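View pics/e2.png

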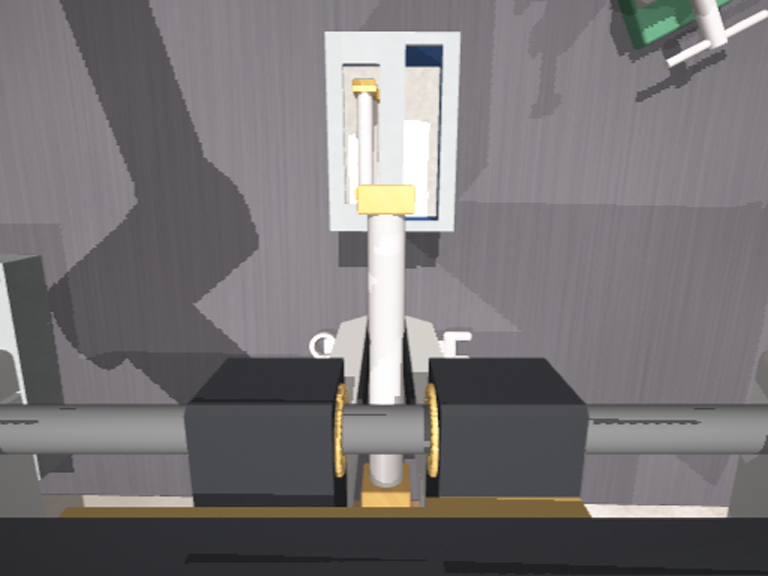

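```bash
python3 - <<'E'
from h import *
p=telemetry.current_ee_pos();q=telemetry.current_tool_rot()
held('e2',p,q,.010,(386,199),(386,487))
cal=np.load('e2cal.npy',allow_pickle=True).item()
print(np.round(proj(cal,sorter_pts(.5036,-.3779,.0195))*1.5))
print(lidfit('e2',[(325.5,31.5),(461,31.5),(454,231),(329.5,231)]))
E
```

```text
tool frame [ 0.0001 -0.0591  0.    ]
tool frame [ 0.0001  0.0523 -0.    ]
[[324.  30.]
 [460.  30.]
 [453. 231.]
 [330. 230.]
 [361. 135.]
 [422. 135.]]
lid [ 0.5041 -0.3786  0.09  ] yaws [0.021 0.021 0.012 0.02 ] size 0.1056 0.1554
(np.float64(0.5041414146707165), np.float64(-0.3785650595201305), np.float64(0.018152547759003802))
```

Three shorts are in and the long stud is held level, about 1 mm off centre. I post it in the long slot.

```bash
python3 - <<'E'
from h import *
post(.5038,-.3782,.0190,.025,'b4',off=-.0008)
im=vision.snapshot('top'); save(im,'top9.png'); im=vision.snapshot('scene'); save(cv2.resize(im,None,fx=1.5,fy=1.5),'scene9.png')
E
```

```text
pre-release open 0.01255737838166159 [ 0.9  0.3 -1.9] [ 0.52930042 -0.37774248  0.11890552]
t 53.7417
```

View pics/b4v.png

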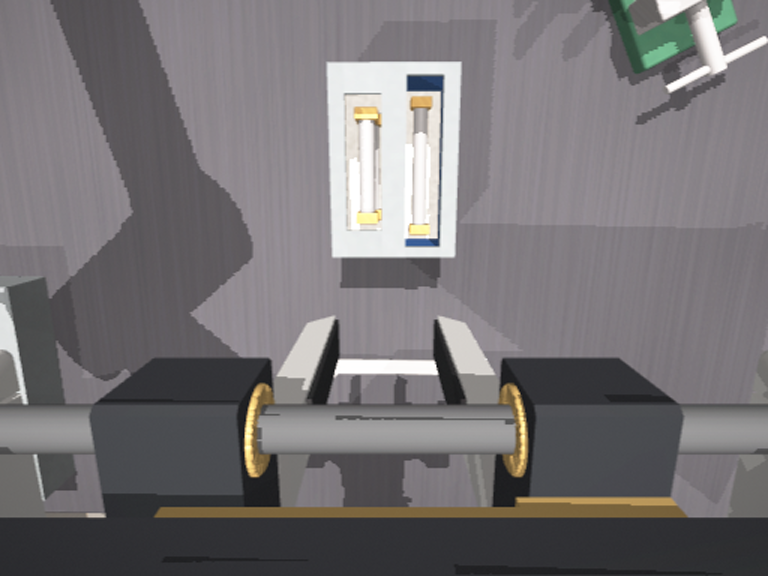

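View pics/top9.png

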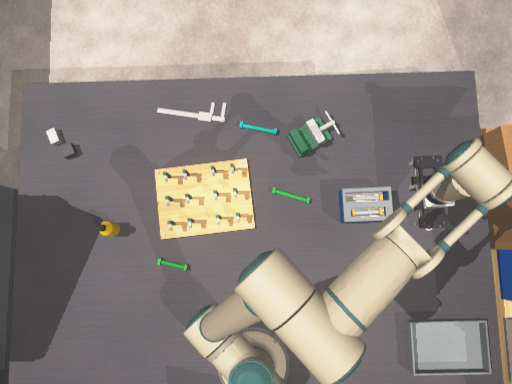

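View pics/scene9.png

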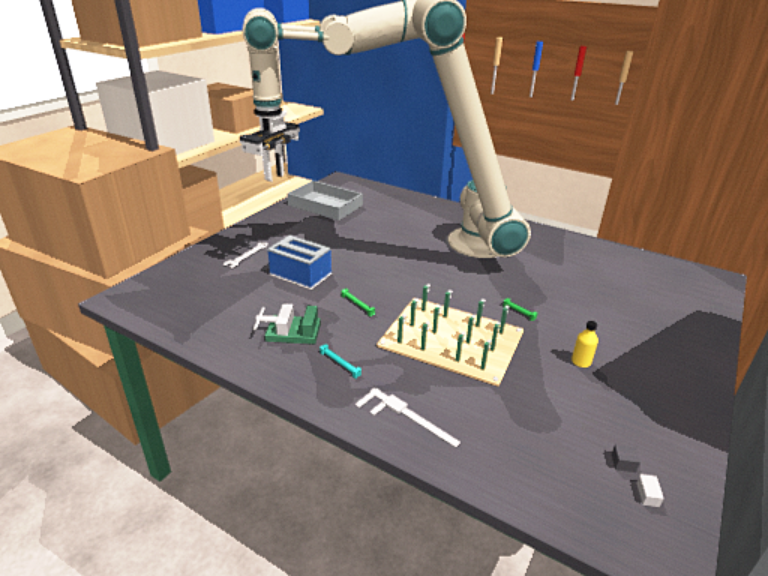

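The rack is empty, and both compartments hold their studs: three shorts at (367,165) and the long one at (420,165) in b4v. The box is upright and the bystanders have not moved.

```bash
python3 -c "
from h import *
r.sign_off(); print(telemetry.current_t())"
```

```text
the job is handed in; nothing more can be done
the job is handed in; nothing more can be done
```

All four studs in the rack are in their compartments: three short ones through the short slot and one long one through the long slot. I handed the job in at about 54 s.

- **Box knocked:** the sorting box was pushed about 4 cm aside during the first carry. I saw this before posting, measured it again with the wrist camera, and checked its position before each later drop.
- **Final pictures:** the rack is empty and the box is upright. The short studs are piled below the lid, with the third on top; I saw each of the first two in the box before the next went in. The long stud is alone in its compartment. The oil bottle, spanner, vice and the green and turquoise look-alikes look unmoved.
- **Disagreements:** the triangulated nut tops came out at 80–81 mm for each bar against 85 mm from the text. The rack centre taken from its corners was about 4 mm off from the places measured on the bars, so I used the bar measurements. The far nut of the held long stud was partly hidden, so I set its offset of about 1 mm from the near nut only.
- **Forces:** no guard stop triggered, and I saw no slackening of the grip.

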